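# Weigh a metal sample on the beam balance

### The arm

A 6-joint arm with a two-finger parallel gripper is mounted at the origin on the work surface. World frame = base frame: x ahead of the robot, y to its left, z up, the work surface at z = 0. Lengths are in m, angles in rad, forces in N, time in s.
With the tool pointing down it reaches from about 0.25 to 0.775 m from the base axis. Payload 4 kg.
Tool frame: the origin (TCP) lies at the very end of the fingers, on their centre line; the grasp point (between the pads) lies 19 mm behind it (bot.grip_depth is the z of the grasp point in the tool frame, in m); z points along the fingers, y is the line along which they close (so a half turn about z gives the same grasp; the last joint's range is limited). The gripper opens to 94 mm and grips with 3 to 60 N. Pads are 16 mm wide; open, the fingers measure 119 mm over their backs; the gripper's body (75 mm by 177 mm) begins 78 mm behind the grasp point.
Start: joints at [-1.229, 0.087, 1.371, -0, 1.684, -0.103], TCP at [0.237, -0.497, 0.206] pointing down, gripper open.
Joint ranges: [-3.1, 3.1], [-0.76, 2.03], [0.27, 2.55], [-1.08, 4.22], [0.17, 2.65], [-2.57, 2.57]. Speed limits (rad/s): [2.79, 2.79, 3.14, 3.14, 3.14, 3.14].

### API

Orientations are given as a unit quaternion [x, y, z, w].
In Python, from plant import bot gives the robot as it stands. The module is installed in compiled form; this text tells all that it offers.
- The arm moves only by the shell command python3 -m handwheel 'ROWS' [FORCE]. ROWS is JSON, a list of rows, each an object of numbers: "x", "y", "z": the shift along the tool's x, y, z in mm; "rx", "ry", "rz": the turn, a rotation vector about the tool's x, y, z in rad; "grip": the finger opening in mm, from 0 to 94. A call has 1 to 8 rows; each row shifts and turns the commanded pose from where the row before left it, along the tool's axes as they then stand; what a row does not reach is not made up. A row lasts 1/10 s, in which the tool goes at most 50 mm and 8.59 degrees, less where a joint would pass 70% of its speed; a pose out of reach is approached as far as the arm can. A call is refused whole if a number of a shift passes 50 or a number of a turn 0.15, either way. A call with a gripper value outside its range is refused whole. The fingers move at their own pace and stop on an object; FORCE is the grip in N (left out, the last holds). Time passes only in rows, so rows that do not move let the fingers close. It gives the time, the measured TCP pose, the force, the opening and the grip force at its end, in the units of the state.
- bot.get_obs(): the state, without advancing time (a new reading comes with each control period).
- bot.capture(name): name is "scene" or "top" or "wrist"; returns a dict with "color" (400x640x3 uint8, red, green, blue), "mtx" (3x3 intrinsics, pixels), "k1" (the pictures are not rectified: a ray, as slopes to the right and down, at radius r is drawn at 1 + k1 r^2 times it, then the intrinsics apply), "world_from_camera" (4x4, takes a point from camera to world coordinates); the wrist camera has in their place "hand_eye" (4x4, takes a point from camera to tool coordinates, whose origin is the TCP and whose axes are the flange's). Camera axes: x right, y down, z forward; pixel columns grow to the right and rows downward; lengths in m; the calibration is good to about 2 mm. A picture is of the moment at which its call begins: read the wrist's pose just before it. There is no depth.
- bot.sign_off(): hands the job in; it is judged then, once.
The state is a dict: "t": time; "joints": joint angles; "qd": joint speeds; "effort": joint torques, N m; "ee_pos": TCP position; "tcp_rot": TCP orientation; "contact_force": force on the tool from outside, world axes, zero at the start; "wrist_torque": the same for the moment, N m; "finger_gap": finger opening in m; "gripper_force": force on a finger pad.
Only numpy, scipy, OpenCV 4.12 (cv2) and the standard library are available. Lean on these libraries where they do the work, as an engineer would, in place of code of your own. Each camera call takes 0.05 s, during which the arm holds its last target. There are 200 camera calls.

### The job

One of the three metal samples stands on the pan of the beam balance and tips it down. Weigh it: lift the big brass poise on the middle beam out of its zero notch, set it down into the notch that makes the beam float level, and let it go. Set the poise down rather than dropping it, leave the two small poises at zero, and do not disturb the samples or the glass beaker.

Things in the scene. Friction and masses are not known exactly. Their poses are not given: they have to be found in the camera images.
- balance: Grey-blue three-beam laboratory balance, 490 mm long, 150 wide, 110 high; it does not shift. Origin: middle of its underside, on the bench. Its beams run along its own y: round pan at the +y end (y = 170 mm), white index post at the -y end (-247 mm). Notched middle beam at x = 0, front and rear beams with small steel poises at x = -30 and +30 mm.
- beam (a joint): Tilt of the balance's beam (rad). 0 = level, red pointer opposite the red line of the index post; -0.045 = pan fully down, arm up (at the start); +0.045 = arm fully down. It turns freely between these stops; 1 N on the arm moves it. With the poise in the right notch it swings 1 to 2 s and settles within 0.006 of 0 (readings are noisier); in any other notch it rests on a stop.
- beam_pivot (a point): The knife edge on which the beam turns, on the middle beam's line, 78 mm above the bench. Its axes tilt with the beam: y to the pan, -y along the arm, z up. The top edge of the middle beam is 4.5 mm above this line, its underside 16 mm below; the beam is 6 mm thick.
- poise: The big poise, 194 g: a brass saddle astride the middle beam, open below, 31 mm wide across the beam, 26 mm long, with a black ribbed grip tab on top. Origin: middle of its 6 mm steel cross pin, which sits in a notch. z up, y along the beam. Its cheeks reach 36 mm below the origin, with 2.5 mm play each side of the beam, its brass top 14 mm above. It hangs upright, within some 0.1 rad.
- poise_grip (a point): Middle of the poise's grip tab, 31 mm above the poise's origin. The tab stands from 14 to 48 mm above the origin; it is 14 mm thick along the beam (y) and 20 mm wide across it (x). Nothing else on the arm is higher than the tab's foot.
- notch0 (a point): Notch 0 of the middle beam (0 g, where the poise starts): where the poise's origin rests when seated, 80 mm from the knife edge; moves with the beam. V shaped, mouth 13.6 mm along the beam, so steep that the pin centres itself; notches are 36 mm apart. The pin comes out when raised 7.5 mm; raised up to 20 mm the cheeks still straddle the beam.
- notch1 (a point): Notch 1 of the middle beam (100 g): where the poise's origin rests when seated, 116 mm from the knife edge; moves with the beam. V shaped, mouth 13.6 mm along the beam, so steep that the pin centres itself; notches are 36 mm apart. The pin comes out when raised 7.5 mm; raised up to 20 mm the cheeks still straddle the beam.
- notch2 (a point): Notch 2 of the middle beam (200 g): where the poise's origin rests when seated, 152 mm from the knife edge; moves with the beam. V shaped, mouth 13.6 mm along the beam, so steep that the pin centres itself; notches are 36 mm apart. The pin comes out when raised 7.5 mm; raised up to 20 mm the cheeks still straddle the beam.
- notch3 (a point): Notch 3 of the middle beam (300 g): where the poise's origin rests when seated, 188 mm from the knife edge; moves with the beam. V shaped, mouth 13.6 mm along the beam, so steep that the pin centres itself; notches are 36 mm apart. The pin comes out when raised 7.5 mm; raised up to 20 mm the cheeks still straddle the beam.
- notch4 (a point): Notch 4 of the middle beam (400 g): where the poise's origin rests when seated, 224 mm from the knife edge; moves with the beam. V shaped, mouth 13.6 mm along the beam, so steep that the pin centres itself; notches are 36 mm apart. The pin comes out when raised 7.5 mm; raised up to 20 mm the cheeks still straddle the beam.
- notch5 (a point): Notch 5 of the middle beam (500 g): where the poise's origin rests when seated, 260 mm from the knife edge; moves with the beam. V shaped, mouth 13.6 mm along the beam, so steep that the pin centres itself; notches are 36 mm apart. The pin comes out when raised 7.5 mm; raised up to 20 mm the cheeks still straddle the beam.
- pan_top (a point): Centre of the upper face of the round steel pan (120 mm across). The pan stays level as the beam tilts; where the sample stands on the pan does not matter.
- front_poise (a joint): Small steel slider on the front beam: 0 = at zero, grows as it is pushed away from the pan (m). Stays where it is; leave it at 0.
- rear_poise (a joint): Small steel slider on the rear beam: 0 = at zero, grows as it is pushed away from the pan (m). Stays where it is; leave it at 0.
- alu_sample: Pale aluminium cylinder, 30 mm across, 52 mm high, 100 g (notch 1). Origin: centre of its foot. One of the three samples stands on the pan, the other two on the wooden case.
- steel_sample: Dark steel cylinder, 30 mm across, 36 mm high, 200 g (notch 2). Origin: centre of its foot.
- brass_sample: Yellow brass cylinder, 32 mm across, 44 mm high, 300 g (notch 3). Origin: centre of its foot.
- case: Closed wooden case, 112 x 192 mm, 93 mm high, behind the pan; two samples stand on it. Origin: middle of its underside.
- beaker: Glass beaker, 68 mm across, 85 mm high, behind the arm of the balance. Origin: centre of its foot.
Things that resemble listed ones, but are neither listed nor needed, are in the scene too. Leave any green look-alike of the steel_sample alone. What is shaped like the brass_sample but purple is not meant.

How it is judged:
By the outcome, as a careful person would: the job done as asked, in the order asked, and still so for the second after the job is handed in, with the robot touching nothing.
It also fails if it takes over 45 s, if anything falls off the work surface, if the arm or the gripper's body presses on something with over 40 N, if the wrist force passes 120 N, or if a joint passes its speed limit or range.

## Working session

There is one attempt and no reset: what is moved stays moved. The work goes in short steps, Python scripts to look and compute and a shell command to move; the robot and the scene stay as the last step left them, time stands still between calls to the robot, and variables do not carry over. Pictures are saved under pics/ and viewed, at most 12 in all, crops included, and the job is handed in when it is done.

```bash
mkdir -p pics; python3 - <<'E'
from plant import bot
import cv2,numpy as np
print(bot.get_obs()['ee_pos'],bot.get_obs()['tcp_rot'],bot.grip_depth)
for n in("scene","top"):
    c=bot.capture(n);cv2.imwrite(f'pics/{n}0.png',c['color'][:,:,::-1]);print(n,c['mtx'].tolist(),c['k1'],np.round(c['world_from_camera'],3).tolist())
E
```

```text
[ 0.23644689 -0.49598808  0.20431541] [ 9.75373516e-01  2.20556889e-01 -1.33608634e-04 -1.07004907e-03] -0.0188
scene [[478.21361628804607, 0.0, 322.2059393194431], [0.0, 478.21361628804607, 203.73766897886267], [0.0, 0.0, 1.0]] -0.02836991391450176 [[-0.766, 0.414, -0.493, 1.118], [0.643, 0.495, -0.584, 0.671], [0.002, -0.764, -0.645, 0.683], [0.0, 0.0, 0.0, 1.0]]
top [[433.74029357420494, 0.0, 323.3729565624861], [0.0, 433.74029357420494, 208.1959344061139], [0.0, 0.0, 1.0]] -0.12119633439815117 [[0.029, -0.987, 0.157, 0.49], [-0.999, -0.035, -0.036, 0.145], [0.041, -0.155, -0.987, 1.098], [0.0, 0.0, 0.0, 1.0]]
```

View pics/scene0.png

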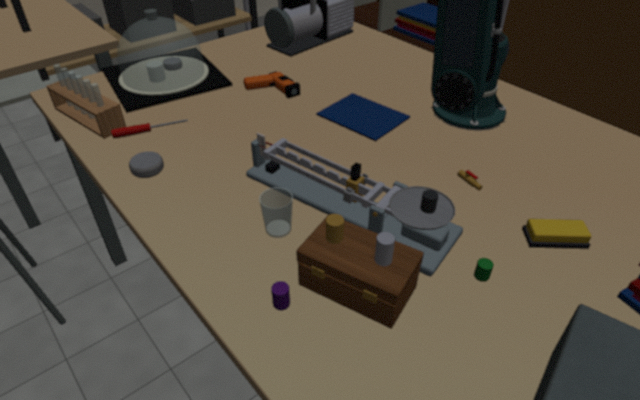

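View pics/top0.png

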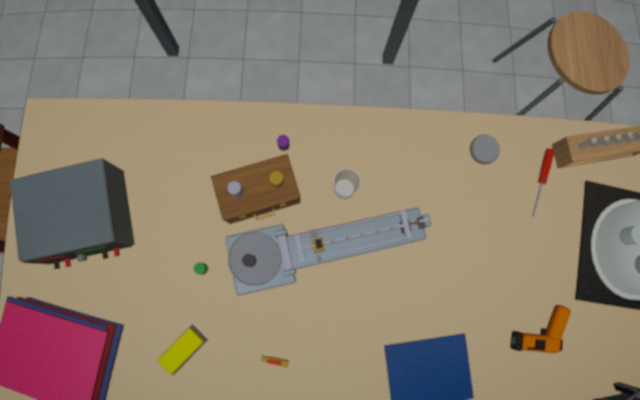

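The dark steel sample stands on the pan at scene (429,200) and top (250,260). The aluminium and brass samples are on the case, so the target is notch 2. The poise is at top (318,243) and scene (355,172).

```bash
python3 - <<'E'
import cv2,numpy as np
a=cv2.imread('pics/top0.png')[195:305,215:445];b=cv2.imread('pics/scene0.png')[125:275,240:470]
A=cv2.resize(a,None,fx=3.4,fy=3.4,interpolation=cv2.INTER_CUBIC)[:290];
cv2.imwrite('pics/tc.png',cv2.convertScaleAbs(cv2.resize(a,None,fx=3.4,fy=3.4,interpolation=cv2.INTER_CUBIC),alpha=1.6))
cv2.imwrite('pics/sc.png',cv2.convertScaleAbs(cv2.resize(b,None,fx=3.4,fy=3.4,interpolation=cv2.INTER_CUBIC),alpha=1.8))
E
```

```text
(no output)
```

View pics/tc.png

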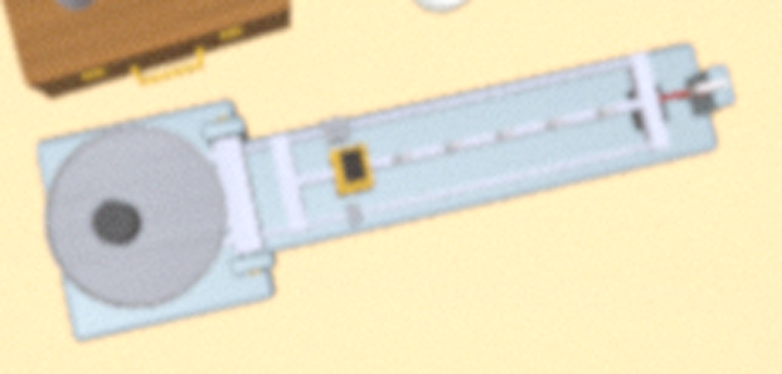

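View pics/sc.png

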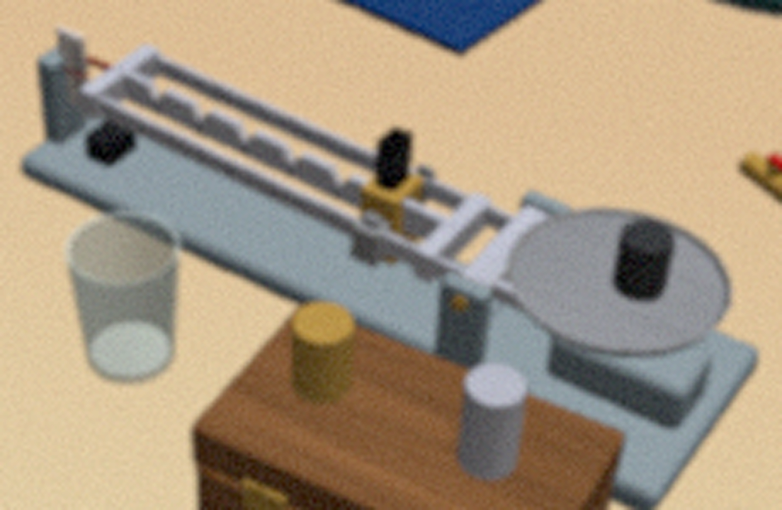

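Confirmed: steel is on the pan. In full-image pixels the tab is at top (318.8,243.5) and scene (356,171.5).

```bash
cat > h.py <<'E'
from plant import bot
import cv2,numpy as np
from scipy.spatial.transform import Rotation as R
def und(c,uv):
    uv=np.asarray(uv,float).reshape(-1,2);K=c['mtx']
    d=(uv-[K[0][2],K[1][2]])/[K[0][0],K[1][1]]; s=d.copy()
    for _ in range(20): s=d/(1+c['k1']*(s**2).sum(1,keepdims=True))
    return np.c_[s,np.ones(len(s))]
def pose(c,o=None):
    if 'world_from_camera' in c: return np.asarray(c['world_from_camera'])
    T=np.eye(4);T[:3,:3]=R.from_quat(o['tcp_rot']).as_matrix();T[:3,3]=o['ee_pos'];return T@c['hand_eye']
def onz(c,uv,z,o=None):
    T=pose(c,o);d=und(c,uv)@T[:3,:3].T;p=T[:3,3]
    return p+d*((np.asarray(z)-p[2])/d[:,2])[:,None]
def tri(c1,u1,c2,u2):
    T1,T2=pose(c1),pose(c2);d1=(und(c1,u1)@T1[:3,:3].T)[0];d2=(und(c2,u2)@T2[:3,:3].T)[0]
    s=np.linalg.lstsq(np.c_[d1,-d2],T2[:3,3]-T1[:3,3],rcond=None)[0]
    a=T1[:3,3]+s[0]*d1;b=T2[:3,3]+s[1]*d2;return (a+b)/2,np.linalg.norm(a-b)
E
python3 - <<'E'
from h import *
s,t=bot.capture('scene'),bot.capture('top')
def blob(c,x0,y0,x1,y1):
    g=c['color'][y0:y1,x0:x1].max(2);m=(g<60).astype(np.uint8)
    n,l,st,ce=cv2.connectedComponentsWithStats(m);k=1+st[1:,4].argmax();return ce[k]+[x0,y0],st[k]
bt,_=blob(t,308,232,330,255);bs,q=blob(s,345,160,367,182);print(bt,bs,_,q)
print('tab tri',tri(t,bt,s,bs));print('tab top z',onz(t,[bt],[.1296]))
f=lambda x,y:(215+x/3.4,195+y/3.4)
# middle beam line: points at crop
P=onz(t,[f(300,183),f(625,105)],[.085,.0935]);print(P);d=P[1]-P[0];print('beam ang',np.degrees(np.arctan2(d[0],-d[1])))
for e in ([f(355,125),f(632,62)],[f(360,213),f(650,148)]):
    Q=onz(t,e,[.085,.092]);d=Q[1]-Q[0];print('rails',np.degrees(np.arctan2(d[0],-d[1])))
E
```

```text
[318.34615385 243.23076923] [354.36686391 171.53846154] [ 8  8  5  7 26] [  0   3  16  18 169]
tab tri (array([0.56596853, 0.11755761, 0.11072447]), np.float64(0.0013188288968854613))
tab top z [[0.56408157 0.11856195 0.1296    ]]
[[ 0.55329148  0.15214475  0.085     ]
 [ 0.61356288 -0.07076296  0.0935    ]]
beam ang 15.130251945779884
rails 14.518312393672048
rails 14.154798343895461
```

```bash
python3 -m handwheel '[{"z":-40,"rz":0.145},{"z":-5,"rz":0.045},{"x":30,"y":-32},{"x":30,"y":-32},{"x":30,"y":-32},{"x":30,"y":-32},{"x":30,"y":-32},{"x":30,"y":-32}]'
python3 -m handwheel '[{"x":30,"y":-32},{"x":30,"y":-32},{"x":30,"y":-32},{"x":30,"y":-32},{"x":30,"y":-32},{"x":30,"y":-32},{"x":30,"y":-32},{}]'
```

```text
$[0]: bad value
$[0]: bad value
```

```bash
python3 -m handwheel '[{"x":0,"y":0,"z":-40,"rx":0,"ry":0,"rz":0.145,"grip":94}]'; python3 -m handwheel --help
```

```text
t: 0.3
ee_pos: [0.2352, -0.4927, 0.2376]
tcp_rot: [0.989, 0.148, -0.002, -0.008]
contact_force: [0.1, -1.4, -0.3]
finger_gap: 0.0938
gripper_force: 0.0invalid input: not JSON, or not a number
```

```bash
python3 -m handwheel '[{"x":0,"y":0,"z":-5,"rx":0,"ry":0,"rz":0.045,"grip":94},{"x":30,"y":-32,"z":0,"rx":0,"ry":0,"rz":0,"grip":94},{"x":30,"y":-32,"z":0,"rx":0,"ry":0,"rz":0,"grip":94},{"x":30,"y":-32,"z":0,"rx":0,"ry":0,"rz":0,"grip":94},{"x":30,"y":-32,"z":0,"rx":0,"ry":0,"rz":0,"grip":94},{"x":30,"y":-32,"z":0,"rx":0,"ry":0,"rz":0,"grip":94},{"x":30,"y":-32,"z":0,"rx":0,"ry":0,"rz":0,"grip":94},{"x":30,"y":-32,"z":0,"rx":0,"ry":0,"rz":0,"grip":94}]'
python3 -m handwheel '[{"x":30,"y":-32,"z":0,"rx":0,"ry":0,"rz":0,"grip":94},{"x":30,"y":-32,"z":0,"rx":0,"ry":0,"rz":0,"grip":94},{"x":30,"y":-32,"z":0,"rx":0,"ry":0,"rz":0,"grip":94},{"x":30,"y":-32,"z":0,"rx":0,"ry":0,"rz":0,"grip":94},{"x":30,"y":-32,"z":0,"rx":0,"ry":0,"rz":0,"grip":94},{"x":30,"y":-32,"z":0,"rx":0,"ry":0,"rz":0,"grip":94},{"x":30,"y":-32,"z":0,"rx":0,"ry":0,"rz":0,"grip":94},{"x":0,"y":0,"z":0,"rx":0,"ry":0,"rz":0,"grip":94}]'
python3 - <<'E'
from h import *
o=bot.get_obs();c=bot.capture('wrist');print(o['t'],o['ee_pos'],R.from_quat(o['tcp_rot']).as_matrix().round(4).tolist(),np.round(c['hand_eye'],3).tolist(),c['mtx'][0][0])
cv2.imwrite('pics/w1.png',cv2.convertScaleAbs(c['color'][:,:,::-1],alpha=1.5))
E
```

```text
t: 1.1
ee_pos: [0.3838, -0.2251, 0.2504]
tcp_rot: [0.992, 0.127, 0.0, 0.0]
contact_force: [0.3, -0.5, -0.3]
finger_gap: 0.094
gripper_force: 0.0
t: 1.9
ee_pos: [0.5312, 0.0472, 0.2492]
tcp_rot: [0.991, 0.13, -0.001, -0.001]
contact_force: [-0.2, 0.2, -0.4]
finger_gap: 0.0941
gripper_force: 0.0
1.9 [0.53121725 0.04720456 0.249204  ] [[0.9661, 0.2583, -0.0014], [0.2583, -0.9661, 0.0018], [-0.0009, -0.0021, -1.0]] [[-0.0, -0.965, -0.261, 0.076], [1.0, -0.0, -0.0, 0.001], [0.0, -0.261, 0.965, -0.179], [0.0, 0.0, 0.0, 1.0]] 285.36877786403164
```

View pics/w1.png

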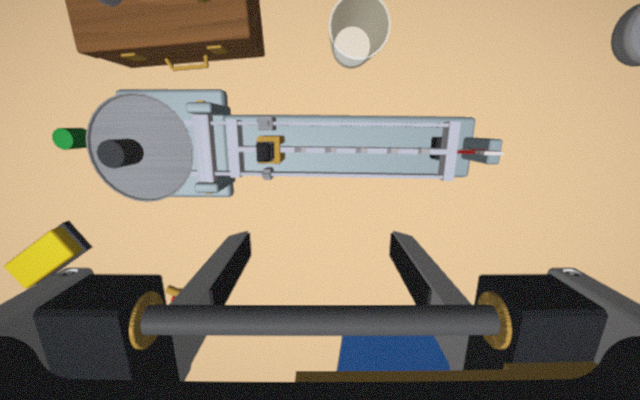

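The poise tab is at (265,151), the beam runs along row ~151 to (470,152), and the view is clear. Next I measure the beam direction and the tab position.

```bash
cat >> h.py <<'E'
def poise(c,o,lo=(150,),win=None):
    hsv=cv2.cvtColor(c['color'],cv2.COLOR_RGB2HSV);m=cv2.inRange(hsv,(15,110,60),(35,255,255))
    return m
E
python3 - <<'E'
from h import *
o=bot.get_obs();c=bot.capture('wrist');im=c['color'].astype(int)
print(im[150,[240,265,276,300,350]].tolist(),im[130,350].tolist(),im[205,350].tolist())
# plate/bench edges: bench is red>blue, plate blue>=red
rb=cv2.GaussianBlur((im[:,:,0]-im[:,:,2]).astype(np.float32),(3,3),0)
us=np.arange(300,430,2)
for r0,r1,sg in((108,125,-1),(168,190,1)):
    pts=[]
    for u in us:
        g=sg*np.gradient(rb[r0:r1,u]);g=np.clip(g,0,None)**2;pts.append((u,(g*np.arange(r0,r1)).sum()/g.sum()))
    P=onz(c,pts,np.full(len(pts),.012),o);k=np.polyfit(P[:,1],P[:,0],1);print('edge ang',np.degrees(np.arctan(-k[0])),'x at y=.118',np.polyval(k,.118),'rms mm',1e3*np.std(P[:,0]-np.polyval(k,P[:,1])))
m=poise(c,o)[130:170,250:290];x,y,w,h=cv2.boundingRect(m);print('brass',x+250,y+130,w,h)
g=im[130:170,250:290].max(2);b=(g<45).astype(np.uint8);n,l,st,ce=cv2.connectedComponentsWithStats(b);print(st[1:].tolist(),(ce[1:]+[250,130]).tolist())
E
```

```text
[[113, 114, 123], [30, 20, 24], [125, 100, 49], [116, 118, 121], [128, 130, 138]] [115, 125, 128] [156, 134, 108]
edge ang 14.43924980261596 x at y=.118 0.6088266125823707 rms mm 0.09332690369439409
edge ang 14.065179271067088 x at y=.118 0.5201724784667912 rms mm 0.1085029504373957
brass 255 135 25 27
[[5, 11, 16, 19, 269]] [[262.4981412639405, 150.27509293680296]]
```

```bash
python3 -m handwheel '[{"x":25,"y":-30,"z":20,"rx":0,"ry":0,"rz":0.006,"grip":80},{"x":25,"y":-30,"z":20,"rx":0,"ry":0,"rz":0,"grip":50},{"x":0,"y":0,"z":0,"rx":0,"ry":0,"rz":0,"grip":50},{"x":0,"y":0,"z":0,"rx":0,"ry":0,"rz":0,"grip":50}]'
python3 - <<'E'
from h import *
o=bot.get_obs();c=bot.capture('wrist');print(o['t'],o['ee_pos'],o['finger_gap'],R.from_quat(o['tcp_rot']).as_matrix().round(4).tolist())
cv2.imwrite('pics/w2.png',cv2.convertScaleAbs(c['color'][:,:,::-1],alpha=1.5))
E
```

```text
t: 2.4
ee_pos: [0.563, 0.1122, 0.2098]
tcp_rot: [0.992, 0.124, -0.001, 0.001]
contact_force: [-0.4, -0.6, 0.3]
finger_gap: 0.0654
gripper_force: 0.0
2.4 [0.56303411 0.11217179 0.20978824] 0.06538021210006796 [[0.9694, 0.2455, -0.002], [0.2455, -0.9694, -0.0014], [-0.0023, 0.0008, -1.0]]
```

View pics/w2.png

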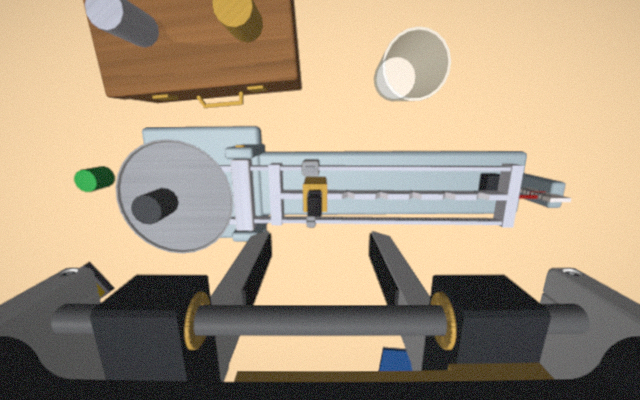

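```bash
cat > m.py <<'E'
from h import *
import sys
def meas(x0,y0,x1,y1,zt):
    o=bot.get_obs();c=bot.capture('wrist')
    g=c['color'][y0:y1,x0:x1].max(2);b=(g<45).astype(np.uint8);n,l,st,ce=cv2.connectedComponentsWithStats(b);k=1+st[1:,4].argmax()
    x,y,w,h,a=st[k];x+=x0;y+=y0
    m=cv2.inRange(cv2.cvtColor(c['color'],cv2.COLOR_RGB2HSV),(15,100,50),(35,255,255))[y0:y1,x0:x1];bx,by,bw,bh=cv2.boundingRect(m)
    # low strip of the blob = top face
    ys,xs=np.nonzero(l==k);s=ys>ys.max()-6;uc=xs[s].mean()+x0
    P=onz(c,[(uc,y+h-.5),(x-.5,y+h-4),(x+w-.5,y+h-4),(bx+x0-.5,by+y0-.5),(bx+x0+bw-.5,by+y0-.5)],[zt]*3+[zt-.034]*2,o)
    T=R.from_quat(o['tcp_rot']).as_matrix();q=(P-o['ee_pos'])@T*1e3
    print('blob',x,y,w,h,'brass',bx+x0,by+y0,bw,bh);print('tool frame mm: top -x edge,left,right,brass far L,R\n',q.round(1));print(P.round(4).tolist());return o,c
E
python3 - <<'E'
from m import *
o,c=meas(298,170,332,222,.1296)
im=c['color'].astype(int)
# middle beam upper-face line: bright ridge between u=330..480 near v=195
g=cv2.GaussianBlur(im.sum(2).astype(np.float32),(5,1),0);pts=[]
for u in range(332,480,3):
    w=g[185:205,u]-np.median(g[185:205,u]);w=np.clip(w,0,None)**2;pts.append((u,(w*np.arange(185,205)).sum()/w.sum()))
P=onz(c,pts,np.full(len(pts),.088),o);k=np.polyfit(P[:,1],P[:,0],1);print('beam ang',np.degrees(np.arctan(-k[0])),'x at y=.118',np.polyval(k,.118),1e3*np.std(P[:,0]-np.polyval(k,P[:,1])))
E
```

```text
blob 308 191 13 26 brass 302 178 25 34
tool frame mm: top -x edge,left,right,brass far L,R
 [[ -6.3  -5.2  81.4]
 [ -2.8 -11.1  81.3]
 [ -2.8   1.3  81.4]
 [ 25.6 -18.5 115.3]
 [ 25.6   7.6 115.4]]
[[0.5561, 0.1152, 0.1296], [0.558, 0.1218, 0.1296], [0.5611, 0.1098, 0.1296], [0.5837, 0.1358, 0.0956], [0.5901, 0.1106, 0.0956]]
beam ang 13.33225738462429 x at y=.118 0.5667879460035486 1.4642222626076058
```

The tab is 3.7 mm in tool x and -5.2 mm in tool y from the TCP. Its size and position match the plate centre line, so I move over it, descend, check, and close.

```bash
python3 -m handwheel '[{"x":4,"y":-5,"z":20,"rx":0,"ry":0,"rz":0,"grip":50},{"x":0,"y":0,"z":35,"rx":0,"ry":0,"rz":0,"grip":50},{"x":0,"y":0,"z":30,"rx":0,"ry":0,"rz":0,"grip":50},{"x":0,"y":0,"z":15,"rx":0,"ry":0,"rz":0,"grip":50},{"x":0,"y":0,"z":9,"rx":0,"ry":0,"rz":0,"grip":50},{"x":0,"y":0,"z":0,"rx":0,"ry":0,"rz":0,"grip":50},{"x":0,"y":0,"z":0,"rx":0,"ry":0,"rz":0,"grip":50}]' 20
python3 - <<'E'
from h import *
o=bot.get_obs();c=bot.capture('wrist');print(o['t'],o['ee_pos'],o['finger_gap'],R.from_quat(o['tcp_rot']).as_matrix().round(4).tolist())
cv2.imwrite('pics/w3.png',cv2.convertScaleAbs(c['color'][100:400,:,::-1],alpha=1.8))
E
```

```text
t: 3.2
ee_pos: [0.5674, 0.119, 0.1033]
tcp_rot: [0.992, 0.124, 0.002, 0.0]
contact_force: [-0.2, 0.2, 0.7]
finger_gap: 0.0501
gripper_force: 0.0
3.2 [0.56736755 0.11904243 0.10334137] 0.05013241839745054 [[0.9693, 0.2458, 0.0031], [0.2458, -0.9693, 0.0002], [0.003, 0.0006, -1.0]]
```

View pics/w3.png

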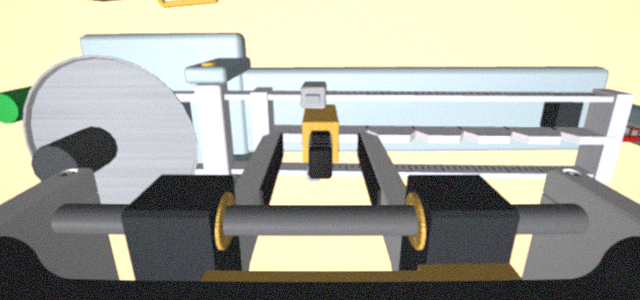

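The tab at (320,155) is centred between the fingers and the TCP is about 7 mm above the brass. Closing now.

```bash
python3 -m handwheel '[{"x":0,"y":0,"z":0,"rx":0,"ry":0,"rz":0,"grip":25},{"x":0,"y":0,"z":0,"rx":0,"ry":0,"rz":0,"grip":20},{"x":0,"y":0,"z":0,"rx":0,"ry":0,"rz":0,"grip":10},{"x":0,"y":0,"z":0,"rx":0,"ry":0,"rz":0,"grip":10},{"x":0,"y":0,"z":0,"rx":0,"ry":0,"rz":0,"grip":10},{"x":0,"y":0,"z":0,"rx":0,"ry":0,"rz":0,"grip":10}]' 20
```

```text
t: 3.85
ee_pos: [0.5664, 0.1188, 0.1014]
tcp_rot: [0.992, 0.124, 0.0, 0.001]
contact_force: [0.2, -1.2, -0.2]
finger_gap: 0.014
gripper_force: 20.0
```

```bash
python3 -m handwheel '[{"x":0,"y":0,"z":-3,"rx":0,"ry":0,"rz":0,"grip":10},{"x":0,"y":0,"z":-4,"rx":0,"ry":0,"rz":0,"grip":10},{"x":0,"y":0,"z":-4,"rx":0,"ry":0,"rz":0,"grip":10},{"x":0,"y":0,"z":-3,"rx":0,"ry":0,"rz":0,"grip":10},{"x":0,"y":0,"z":0,"rx":0,"ry":0,"rz":0,"grip":10},{"x":0,"y":0,"z":0,"rx":0,"ry":0,"rz":0,"grip":10}]'
python3 - <<'E'
from h import *
o=bot.get_obs();c=bot.capture('wrist');print(o['t'],o['ee_pos'],o['finger_gap'],o['contact_force'],o['wrist_torque'])
cv2.imwrite('pics/w4.png',cv2.convertScaleAbs(cv2.resize(c['color'][150:320,200:640,::-1],None,fx=1.8,fy=1.8),alpha=1.8))
E
```

```text
t: 4.45
ee_pos: [0.5663, 0.1193, 0.1156]
tcp_rot: [0.992, 0.124, 0.0, 0.0]
contact_force: [0.4, 0.4, -2.8]
finger_gap: 0.0137
gripper_force: 20.0
4.45 [0.56629662 0.11933934 0.11557751] 0.013703178084456178 [ 0.37121165  0.37729643 -2.83410217] [ 0.0243889   0.03545051 -0.03746602]
```

View pics/w4.png

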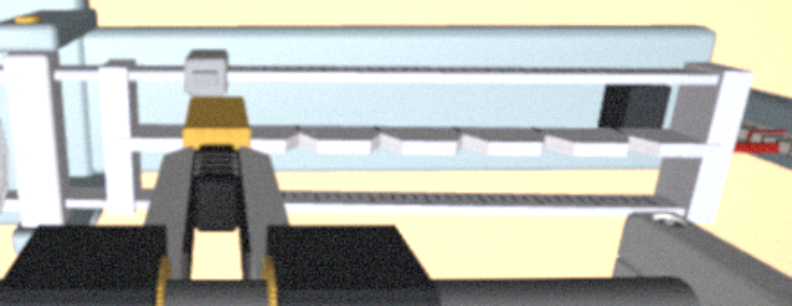

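The poise is lifted: the contact force now carries its weight, the side load is small, and notches 1–5 are visible to the right. Now 72 mm along the arm.

```bash
python3 -m handwheel '[{"x":0,"y":6,"z":-0.5,"rx":0,"ry":0,"rz":0,"grip":10},{"x":0,"y":12,"z":-0.5,"rx":0,"ry":0,"rz":0,"grip":10},{"x":0,"y":14,"z":-0.5,"rx":0,"ry":0,"rz":0,"grip":10},{"x":0,"y":14,"z":-0.5,"rx":0,"ry":0,"rz":0,"grip":10},{"x":0,"y":14,"z":-0.5,"rx":0,"ry":0,"rz":0,"grip":10},{"x":0,"y":9,"z":-0.5,"rx":0,"ry":0,"rz":0,"grip":10},{"x":0,"y":3,"z":0,"rx":0,"ry":0,"rz":0,"grip":10},{"x":0,"y":0,"z":0,"rx":0,"ry":0,"rz":0,"grip":10}]'
python3 -m handwheel '[{"x":0,"y":0,"z":0,"rx":0,"ry":0,"rz":0,"grip":10},{"x":0,"y":0,"z":0,"rx":0,"ry":0,"rz":0,"grip":10}]'
python3 - <<'E'
from h import *
o=bot.get_obs();c=bot.capture('wrist');print(o['t'],o['ee_pos'],o['finger_gap'],o['contact_force'],o['wrist_torque'])
p=np.array(o['ee_pos'])-[.5663,.1190,.1155];print('along',p@[.246,-.969,0]*1e3,'across',p@[.969,.246,0]*1e3,'up',p[2]*1e3)
cv2.imwrite('pics/w5.png',cv2.convertScaleAbs(cv2.resize(c['color'][150:320,100:540,::-1],None,fx=1.8,fy=1.8),alpha=1.8))
E
```

```text
t: 5.3
ee_pos: [0.5841, 0.0489, 0.1184]
tcp_rot: [0.992, 0.124, -0.0, -0.0]
contact_force: [-0.6, 0.8, -2.7]
finger_gap: 0.0141
gripper_force: 20.0
t: 5.5
ee_pos: [0.5839, 0.05, 0.1185]
tcp_rot: [0.992, 0.124, -0.0, -0.0]
contact_force: [0.6, 0.4, -2.1]
finger_gap: 0.0136
gripper_force: 20.0
5.5 [0.58388336 0.05003541 0.11845528] 0.01361230785372154 [ 0.58532301  0.35334226 -2.10797046] [ 0.02004004  0.00343716 -0.05000404]
along 71.15218983808086 across 0.0729848673376659 up 2.955282771110998
```

View pics/w5.png

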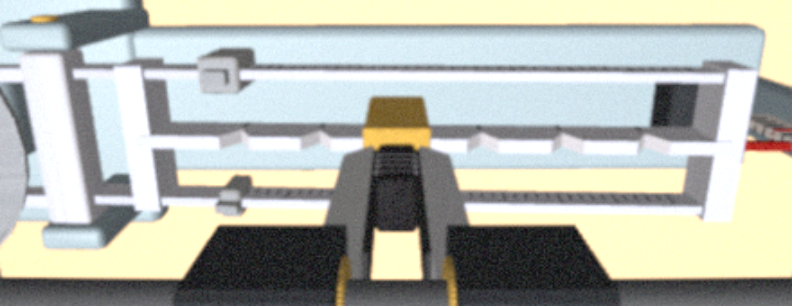

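The poise sits above notch 2, with notches 0 and 1 free to its left at (235) and (318) and even spacing. Lowering it slowly.

```bash
python3 -m handwheel '[{"x":0,"y":0,"z":3,"rx":0,"ry":0,"rz":0,"grip":10},{"x":0,"y":0,"z":3,"rx":0,"ry":0,"rz":0,"grip":10},{"x":0,"y":0,"z":2,"rx":0,"ry":0,"rz":0,"grip":10},{"x":0,"y":0,"z":2,"rx":0,"ry":0,"rz":0,"grip":10},{"x":0,"y":0,"z":2,"rx":0,"ry":0,"rz":0,"grip":10},{"x":0,"y":0,"z":1,"rx":0,"ry":0,"rz":0,"grip":10},{"x":0,"y":0,"z":1,"rx":0,"ry":0,"rz":0,"grip":10},{"x":0,"y":0,"z":0,"rx":0,"ry":0,"rz":0,"grip":10}]'
python3 -m handwheel '[{"x":0,"y":0,"z":1,"rx":0,"ry":0,"rz":0,"grip":10},{"x":0,"y":0,"z":1,"rx":0,"ry":0,"rz":0,"grip":10},{"x":0,"y":0,"z":1,"rx":0,"ry":0,"rz":0,"grip":10},{"x":0,"y":0,"z":0,"rx":0,"ry":0,"rz":0,"grip":10}]'
python3 -m handwheel '[{"x":0,"y":0,"z":1,"rx":0,"ry":0,"rz":0,"grip":10},{"x":0,"y":0,"z":1,"rx":0,"ry":0,"rz":0,"grip":10},{"x":0,"y":0,"z":1,"rx":0,"ry":0,"rz":0,"grip":10},{"x":0,"y":0,"z":0.5,"rx":0,"ry":0,"rz":0,"grip":10},{"x":0,"y":0,"z":0,"rx":0,"ry":0,"rz":0,"grip":10},{"x":0,"y":0,"z":0,"rx":0,"ry":0,"rz":0,"grip":10}]'
python3 - <<'E'
from h import *
o=bot.get_obs();c=bot.capture('scene');w=bot.capture('wrist');print(o['t'],o['ee_pos'],o['contact_force'],o['wrist_torque'])
a=cv2.convertScaleAbs(cv2.resize(c['color'][115:215,235:400,::-1],(800,300)),alpha=1.8)
b=cv2.convertScaleAbs(cv2.resize(w['color'][150:300,100:500,::-1],(800,300)),alpha=1.8)
cv2.imwrite('pics/s6.png',np.vstack([a,b]))
E
```

```text
t: 6.35
ee_pos: [0.5843, 0.0491, 0.1048]
tcp_rot: [0.992, 0.124, 0.0, 0.0]
contact_force: [-0.1, -1.1, -0.8]
finger_gap: 0.0136
gripper_force: 20.0
t: 6.75
ee_pos: [0.5843, 0.0491, 0.1014]
tcp_rot: [0.992, 0.124, 0.0, 0.0]
contact_force: [0.5, -1.8, -0.3]
finger_gap: 0.0136
gripper_force: 20.0
t: 7.35
ee_pos: [0.5842, 0.0492, 0.098]
tcp_rot: [0.992, 0.124, 0.0, 0.0]
contact_force: [1.3, -3.1, -0.7]
finger_gap: 0.0137
gripper_force: 20.0
7.35 [0.584187   0.04922974 0.09801579] [ 1.27897324 -3.06505278 -0.69789524] [-0.71529819 -0.1962531  -0.03190548]
```

View pics/s6.png

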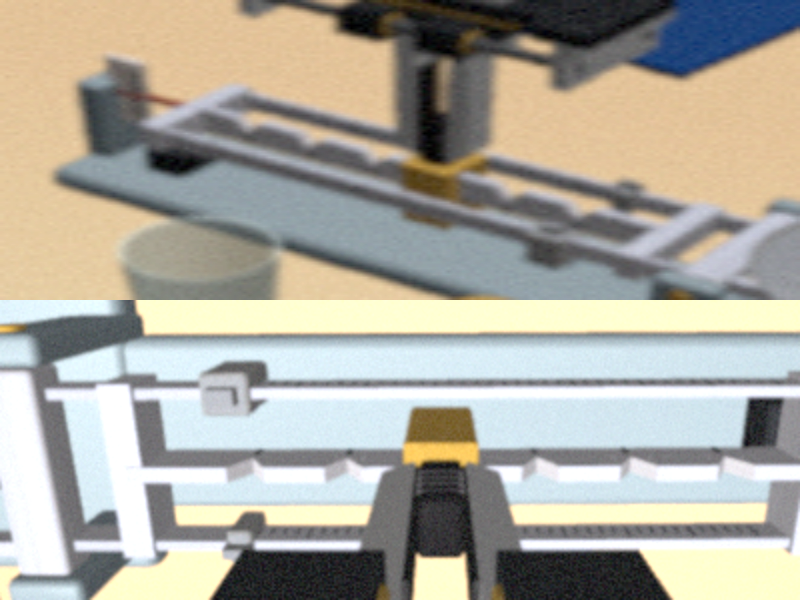

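The poise is in notch 2 and the beam is near level. A 3 N side force along the arm shows the pin is slightly short on a flank, so I ease it along +y.

```bash
python3 -m handwheel '[{"x":0,"y":0.5,"z":0,"rx":0,"ry":0,"rz":0,"grip":10},{"x":0,"y":0,"z":0,"rx":0,"ry":0,"rz":0,"grip":10}]'
python3 -m handwheel '[{"x":0,"y":0.5,"z":0,"rx":0,"ry":0,"rz":0,"grip":10},{"x":0,"y":0,"z":0,"rx":0,"ry":0,"rz":0,"grip":10}]'; python3 -c "
from plant import bot;print(bot.get_obs()['wrist_torque'])"
```

```text
t: 7.65
ee_pos: [0.5842, 0.0492, 0.098]
tcp_rot: [0.992, 0.124, 0.0, -0.0]
contact_force: [1.1, -2.1, 0.6]
finger_gap: 0.0136
gripper_force: 20.0
t: 7.85
ee_pos: [0.5842, 0.0491, 0.098]
tcp_rot: [0.992, 0.124, 0.0, -0.0]
contact_force: [2.0, -0.8, -0.3]
finger_gap: 0.014
gripper_force: 20.0
[-0.30374242 -0.17898632  0.01142846]
```

```bash
python3 -m handwheel '[{"x":0.5,"y":0.4,"z":0,"rx":0,"ry":0,"rz":0,"grip":10},{"x":0,"y":0,"z":0,"rx":0,"ry":0,"rz":0,"grip":10}]'
python3 -m handwheel '[{"x":0.5,"y":0,"z":0,"rx":0,"ry":0,"rz":0,"grip":10},{"x":0,"y":0,"z":0,"rx":0,"ry":0,"rz":0,"grip":10}]'; python3 -c "
from plant import bot;print(bot.get_obs()['wrist_torque'])"
```

```text
t: 8.05
ee_pos: [0.5844, 0.0489, 0.0977]
tcp_rot: [0.992, 0.124, -0.001, -0.001]
contact_force: [0.3, -1.1, 0.3]
finger_gap: 0.0138
gripper_force: 20.0
t: 8.25
ee_pos: [0.5846, 0.0489, 0.0976]
tcp_rot: [0.992, 0.124, -0.001, -0.001]
contact_force: [-1.9, 0.6, -0.2]
finger_gap: 0.0137
gripper_force: 20.0
[0.13988407 0.33512143 0.00871883]
```

```bash
python3 -m handwheel '[{"x":-0.4,"y":0,"z":0,"rx":0,"ry":0,"rz":0,"grip":10},{"x":0,"y":0,"z":0,"rx":0,"ry":0,"rz":0,"grip":10}]' 6
python3 -m handwheel '[{"x":0,"y":0,"z":0,"rx":0,"ry":0,"rz":0,"grip":15},{"x":0,"y":0,"z":0,"rx":0,"ry":0,"rz":0,"grip":17},{"x":0,"y":0,"z":0,"rx":0,"ry":0,"rz":0,"grip":20},{"x":0,"y":0,"z":0,"rx":0,"ry":0,"rz":0,"grip":35},{"x":0,"y":0,"z":0,"rx":0,"ry":0,"rz":0,"grip":50},{"x":0,"y":0,"z":0,"rx":0,"ry":0,"rz":0,"grip":50},{"x":0,"y":0,"z":0,"rx":0,"ry":0,"rz":0,"grip":50}]'
python3 -m handwheel '[{"x":0,"y":0,"z":-5,"rx":0,"ry":0,"rz":0,"grip":50},{"x":0,"y":0,"z":-20,"rx":0,"ry":0,"rz":0,"grip":50},{"x":0,"y":0,"z":-40,"rx":0,"ry":0,"rz":0,"grip":50},{"x":0,"y":0,"z":-40,"rx":0,"ry":0,"rz":0,"grip":50},{"x":0,"y":0,"z":-40,"rx":0,"ry":0,"rz":0,"grip":50},{"x":0,"y":0,"z":0,"rx":0,"ry":0,"rz":0,"grip":50},{"x":0,"y":0,"z":0,"rx":0,"ry":0,"rz":0,"grip":50},{"x":0,"y":0,"z":0,"rx":0,"ry":0,"rz":0,"grip":50}]'
for i in 1 2; do python3 -m handwheel '[{"x":0,"y":0,"z":0,"rx":0,"ry":0,"rz":0,"grip":50},{"x":0,"y":0,"z":0,"rx":0,"ry":0,"rz":0,"grip":50},{"x":0,"y":0,"z":0,"rx":0,"ry":0,"rz":0,"grip":50},{"x":0,"y":0,"z":0,"rx":0,"ry":0,"rz":0,"grip":50},{"x":0,"y":0,"z":0,"rx":0,"ry":0,"rz":0,"grip":50},{"x":0,"y":0,"z":0,"rx":0,"ry":0,"rz":0,"grip":50},{"x":0,"y":0,"z":0,"rx":0,"ry":0,"rz":0,"grip":50},{"x":0,"y":0,"z":0,"rx":0,"ry":0,"rz":0,"grip":50}]' | head -2; done
python3 - <<'E'
from h import *
c=bot.capture('scene');w=bot.capture('wrist')
a=cv2.convertScaleAbs(cv2.resize(c['color'][125:215,240:460,::-1],(780,320)),alpha=1.8)
b=cv2.convertScaleAbs(cv2.resize(w['color'][90:230,80:600,::-1],(780,210)),alpha=1.6)
cv2.imwrite('pics/s7.png',np.vstack([a,b]))
E
```

```text
t: 8.45
ee_pos: [0.5846, 0.0488, 0.0978]
tcp_rot: [0.992, 0.124, -0.0, -0.0]
contact_force: [-1.2, 0.3, 0.5]
finger_gap: 0.0138
gripper_force: 6.0
t: 9.15
ee_pos: [0.585, 0.0483, 0.098]
tcp_rot: [0.992, 0.124, 0.0, 0.0]
contact_force: [0.3, -0.1, -0.7]
finger_gap: 0.0483
gripper_force: 0.0
t: 9.95
ee_pos: [0.5843, 0.0483, 0.2413]
tcp_rot: [0.992, 0.124, -0.001, -0.0]
contact_force: [0.3, -0.0, -0.1]
finger_gap: 0.0501
gripper_force: 0.0
t: 10.75
ee_pos: [0.585, 0.0483, 0.243]
t: 11.55
ee_pos: [0.5849, 0.0483, 0.2429]
```

View pics/s7.png

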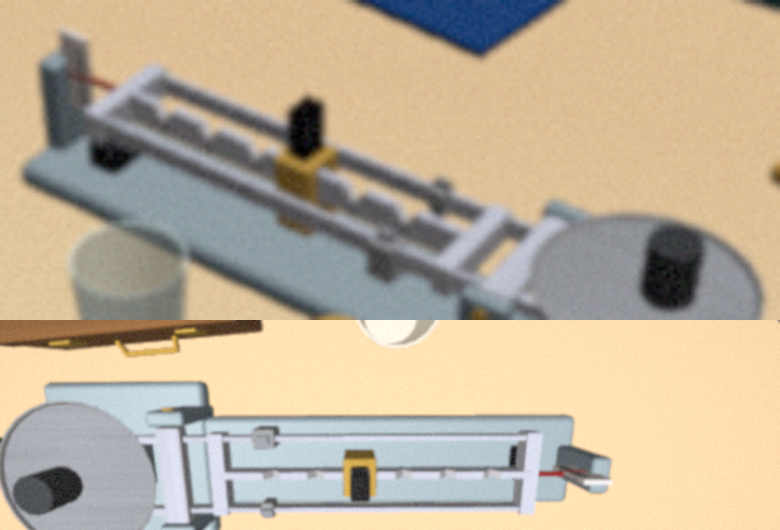

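The poise is seated in notch 2 and released. The pointer at (75,75) is opposite the index line and the beam end has moved about 4 px from its start, which is level rather than on a stop. The small poises have not moved. One stillness check before handing in.

```bash
cat > d.py <<'E'
from h import *
c=bot.capture('scene')['color'];g=cv2.cvtColor(c,cv2.COLOR_RGB2GRAY).astype(np.float32)[130:165,255:300]
E
python3 -c "
from d import *;np.save('a.npy',g)"
python3 -m handwheel '[{"x":0,"y":0,"z":0,"rx":0,"ry":0,"rz":0,"grip":50},{"x":0,"y":0,"z":0,"rx":0,"ry":0,"rz":0,"grip":50},{"x":0,"y":0,"z":0,"rx":0,"ry":0,"rz":0,"grip":50},{"x":0,"y":0,"z":0,"rx":0,"ry":0,"rz":0,"grip":50},{"x":0,"y":0,"z":0,"rx":0,"ry":0,"rz":0,"grip":50},{"x":0,"y":0,"z":0,"rx":0,"ry":0,"rz":0,"grip":50},{"x":0,"y":0,"z":0,"rx":0,"ry":0,"rz":0,"grip":50}]' | head -1
python3 - <<'E'
from d import *
s=cv2.imread('pics/scene0.png');s=cv2.cvtColor(s,cv2.COLOR_BGR2GRAY).astype(np.float32)
t=g[5:30,18:42]  # beam end now
def pk(im):
    r=cv2.matchTemplate(im,t,cv2.TM_CCOEFF_NORMED);return cv2.minMaxLoc(r)[1::2]
print('before wait',pk(np.load('a.npy')),'now',pk(g),'start',pk(s[120:165,255:300]))
E
```

```text
t: 12.4
before wait (0.9949416518211365, (18, 5)) now (1.0, (18, 5)) start (0.977186381816864, (17, 10))
```

```bash
python3 - <<'E'
from h import *
c=bot.capture('scene');T=np.linalg.inv(pose(c));K=np.array(c['mtx'])
u=np.array([.246,-.969,0]);pv=np.array([.565,.118,.078])-.08*u
for L in(.275,.295):
  for a in(-.045,0,.045):
    p=pv+u*L*np.cos(a)-[0,0,L*np.sin(a)];q=T[:3,:3]@p+T[:3,3];x=q[:2]/q[2];x=x*(1+c['k1']*(x@x));print(L,a,(K[:2,:2]@x+K[:2,2]).round(1))
E
```

```text
0.275 -0.045 [281.1 148.5]
0.275 0 [281.3 153.1]
0.275 0.045 [281.7 157.7]
0.295 -0.045 [274.2 145.2]
0.295 0 [274.5 150.1]
0.295 0.045 [275. 155.]
```

The beam end should move 4.6–4.9 px for level and over 9 px for the lower stop. I measured 5 px and it is holding still, so the beam is level.

```bash
python3 -c "
from plant import bot;print(bot.sign_off())"
```

```text
the job is handed in; nothing more can be done
None
```

The sample on the pan is the steel one (200 g): I set the big poise into notch 2 and released it, the beam floats level and still in the camera images, and I handed the job in at about 12.5 s; no verdict came back.

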